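# Clear the print board and hold its spring clip open

## Task

Get the print registration board ready for a sheet of paper: with the wooden scraper block, not with the fingers, sweep all four wood chips off the grey face into the gutter along the board's right side, then stand the scraper upright on the desk beside the board and let go of it. Then press the clip's thumb pad down with the gripper until the jaw is open about half way, its lip 10 mm above where it rested, and finish while still holding it there so that I can slide the paper in. Do not knock the ink bottle, the mixing dish or the corked vial about.

Things in the scene. Friction and masses are not known exactly. Their poses are not given: they have to be found in the camera images.
- board: Fixed wooden board on the desk; +x to its far edge with the clip, +y to its left. Origin: on the desk under the middle of the flat grey face. Board x -65 to +125 mm, y -85 to +85 mm; face 22 mm above the desk. The clip's jaw covers the face from x +40 mm on (y within 60 mm); its fixed steel cheeks (y +/-66 mm, x 70 to 104 mm) rise to 46 mm above the desk.
- gutter (a point): Middle of the gutter's floor, 6 mm above the desk, at board x +30, y -107 mm; axes as the board's. The gutter is an open trough along the board's right side: board y -85 to -130 mm, x -58 to +118 mm. Outer wall 7 mm thick, 30 mm above the desk; end walls 22 mm.
- clip (a joint): Angle (rad) of the spring clip, a lever on a level pin along board y at board x +87 mm, 44 mm above the desk. 0: jaw shut on the face; 0.5: stop. Grows as the thumb pad behind the pin is pressed down and the jaw in front rises: lip, 42 mm before the pin, up 10 mm at 0.25. Spring torque 0.2 + angle (N m): pressing mid pad takes 4 N to start, 8 N at 0.25, 13 N at the stop.
- thumb_pad (a point): Middle of the top of the clip's thumb pad, black rubber, 34 mm (board x) by 50 mm (board y); moves with the clip. Shut: board x +142, y 0, 65 mm above the desk, rising to the far side at 0.25 rad. At 0.25 rad: level, 14.5 mm lower, 4 mm farther out. At the stop: 27 mm lower. Axes: x from the pin outward (level when shut), y along the pin.
- chip1: Loose wood chip, 18 x 11 x 7 mm, 10 g, lying on the grey face; origin in the middle of its underside, x along its length.
- chip2: Second such chip.
- chip3: Third such chip.
- chip4: Fourth such chip.
- scraper: Loose wooden scraper block, about 0.12 kg, standing upright on the desk to the left of the board. Foot 86 mm (its x) by 32 mm (its y) and 21 mm high with a rubber sole; above it a central grip 62 mm (x) by 22 mm (y), from 21 to 61 mm high. Origin: middle of its sole. Take the grip across its 22 mm from above.
- ink_bottle: Small square ink bottle, 46 x 45 x 88 mm, bystander; origin in the middle of its underside.
- mix_dish: Round porcelain mixing dish, 91 mm across, 13 mm high, bystander; origin in the middle of its underside.
- vial: Small round corked vial, 31 mm across, 43 mm high, bystander; origin in the middle of its underside.
Things that resemble listed ones, but are neither listed nor needed, are in the scene too. Of the things shaped like the scraper, the wooden one is meant.

How it is judged:
On the way, in this order (a step that is already met when the one before it is completed fails the run):
1. all four chips lie in the gutter (y of chip1 in the frame of board between -0.132 and -0.083 m and x of chip1 in the frame of board between -0.062 and 0.122 m and z of each of chip1, chip2, chip3, chip4 in the frame of board below 0.02 m and y of chip2 in the frame of board between -0.132 and -0.083 m and x of chip2 in the frame of board between -0.062 and 0.122 m and y of chip3 in the frame of board between -0.132 and -0.083 m and x of chip3 in the frame of board between -0.062 and 0.122 m and y of chip4 in the frame of board between -0.132 and -0.083 m and x of chip4 in the frame of board between -0.062 and 0.122 m), for 0.2 s.
2. the scraper stands upright on the desk, released (height (world z) of scraper between -0.004 and 0.004 m and angle between scraper's own z axis and vertical below 0.1 rad and linear speed of scraper below 0.02 m/s and contact force between scraper and the arm below 0.2 N and contact force between scraper and the fingers below 0.2 N), for 0.2 s.
At the end, for the whole second after the job is handed in: All four chips lie in the gutter, the scraper stands released and upright (within 0.1 rad) on the desk, and the gripper itself holds the clip still between 0.18 and 0.32 rad (jaw lip 7.5 to 13 mm open) with more than 3 N (all of step 1 and all of step 2 and value of joint clip between 0.18 and 0.32 rad and velocity of joint clip between -0.05 and 0.05 rad/s and (contact force between clip and the fingers above 3 N or contact force between clip and the arm above 3 N)); the arm keeps its last pose, push and grip.
It fails at once if a chip is pushed or picked with the fingers (contact force between any of chip1, chip2, chip3, chip4 and the fingers above 0.3 N).
It fails at once if the ink bottle, mixing dish or vial is shifted by more than 20 mm (distance of any of ink_bottle, mix_dish, vial from where it was at the start of the episode above 0.02 m).
It also fails if it takes over 48 s, if anything falls off the work surface, if the arm or the gripper's body presses on something with over 40 N, if the wrist force passes 120 N, or if a joint passes its speed limit or range.

## Robot

A 6-joint arm with a two-finger parallel gripper is mounted at the origin on a cart in front of the work surface, level with it; the furniture and walls round the work are solid. World frame = base frame: x ahead of the robot, y to its left, z up, the work surface at z = 0. Lengths are in m, angles in rad, forces in N, time in s.
With the tool pointing down it reaches from about 0.35 to 0.925 m from the base axis. Payload 6.4 kg.
Tool frame: the origin (TCP) lies midway between the tips of the shut fingers; the grasp point (between the pads) lies 19 mm behind it (ctrl.grasp_offset is the distance from the TCP to the grasp point, in m); z points along the fingers, x is the direction in which the jaws open and shut, and the axes are right-handed (so a half turn about z gives the same grasp; the last joint's range is limited). The gripper opens to 94 mm and grips with 3 to 60 N. Pads are 16 mm wide; open, the fingers measure 119 mm over their backs; the gripper's body (75 mm by 177 mm) begins 78 mm behind the grasp point.
Start: joints at [1.119, 0.245, 1.558, -0, 1.339, -0.174], TCP at [0.178, 0.625, 0.205] pointing down, gripper open.
Joint ranges: [-3.13, 3.13], [-1.02, 2.26], [0.13, 2.54], [-0.95, 4.09], [0.21, 2.88], [-2.74, 2.74]. Speed limits (rad/s): [2.57, 2.57, 3.14, 3.14, 3.14, 3.14].

## Interface

Orientations are given as a unit quaternion [x, y, z, w].
In Python, from plant import ctrl, imaging, spotter gives the robot as it stands.
- The arm moves only by the tool jog_arm, never from a script. Its argument "deltas" is a list of rows, each a list of 2 entries, a list of its own where there are three numbers: the shift along the tool's x, y, z in mm, then the turn about the tool's z in degrees. In form: [[[tx, ty, tz], turn], ...]. A call has 1 to 5 rows; each row is the pose to reach, as a shift and turn from the pose commanded when the call began, along the tool's axes at that moment; what a row does not reach only later rows make up. A row lasts 1/10 s, in which the tool goes at most 50 mm and 8.59 degrees, less where a joint would pass 70% of its speed; a pose out of reach is approached as far as the arm can. A call with a gripper value outside its range is refused whole. "grip" is the opening, from 0 (shut) to 1 (fully open), set as the call begins (left out, the last holds). The fingers move at their own pace and stop on an object; "newtons" is the grip in N (left out, the last holds). Time passes only in rows, so rows that repeat a pose let the fingers close. It gives the time, the measured TCP pose, the force and the opening at its end, in the units of the state.
- ctrl.get_obs(): the state, without advancing time (a new reading comes with each control period).
- imaging.grab_frame(name): name is "scene" or "side" or "wrist"; returns (picture, depth): 480x640x3 uint8, blue, green, red; 480x640 float32, m along the optical axis (not along the pixel's ray), 0 where there is no reading.
- imaging.get_calibration(name): a dict with "fx", "fy", "cx", "cy" (pixels), "R" (3x3) and "t" (3): a world point X has camera coordinates R X + t. Camera axes: x right, y down, z forward; pixel columns grow to the right and rows downward; lengths in m; the calibration is good to about 2 mm. A picture is of the moment at which its call begins: read the wrist's pose just before it. get_calibration takes no time and is no camera call; for the wrist camera it gives the pose at the moment of the call.
- ctrl.job_done(): hands the job in, once; it reports no verdict.
Trained networks look in the newest picture that a camera, given by its name, has taken for a name from the list of things; names that differ only in an ending like _2 or _b are one class to them, and where a whole thing is asked for, a point or a joint stands for the part that bears it (a point fixed in the world has none). Each returns a list of dicts, best first, with "conf" (0 to 1); they miss things now and then, are a little off and sometimes report something else, mostly with a low value. They report only what shows in the picture. A call takes as long as a camera call. They do not tell look-alikes from the thing itself.
- spotter.outline_of(camera, label): "pixels" (480x640 bool, what is visible of it) and "bbox" ([left, top, right, bottom] in pixels, round what is visible of it).
- spotter.tip_of(camera, label): "point" ([column, row] in pixels: a listed point, or the origin of a listed thing).
The state is a dict: "time_s": time; "joint_pos": joint angles; "dq": joint speeds; "tau": joint torques, N m; "tool_pos": TCP position; "eef_rot": TCP orientation; "ft_force": force on the tool from outside, world axes, zero at the start; "ft_torque": the same for the moment, N m; "gripper_width": finger opening in m.
Only numpy, scipy, OpenCV 4.12 (cv2) and the standard library are available. Lean on these libraries where they do the work, as an engineer would, in place of code of your own. Each camera call takes 0.05 s, during which the arm holds its last target. There are 200 camera calls.

## Working session

There is one attempt and no reset: what is moved stays moved. The work goes in short steps, Python scripts to look and compute and a tool call to move; the robot and the scene stay as the last step left them, time stands still between calls to the robot, and variables do not carry over. Pictures are saved under pics/ and viewed, about 8 in all and at most 12, crops included, and the job is handed in when it is done.

Besides the shell and the picture viewer there is one more tool, called after "Emit:" by a JSON object that holds its "fn" and its "kwargs". jog_arm: Moves the arm, as the interface text tells. Its arguments: {"type":"object","properties":{"deltas":{"type":"array","items":{"type":"array"}},"grip":{"type":"number"},"newtons":{"type":"number"}},"required":["deltas"]}

```bash
ls; mkdir -p pics; cat > h.py <<'E'
import numpy as np, cv2
from plant import ctrl, imaging, spotter
def cloud(cam, depth):
    c=imaging.get_calibration(cam); v,u=np.mgrid[0:480,0:640]
    P=np.stack([(u-c['cx'])/c['fx']*depth,(v-c['cy'])/c['fy']*depth,depth],-1)
    return (P-c['t'])@np.asarray(c['R'])
E
python3 - <<'E'
from h import *
o=ctrl.get_obs(); print(o)
for n in ['scene','side']:
    p,d=imaging.grab_frame(n); cv2.imwrite(f'pics/{n}0.png',p); np.save(f'{n}_d.npy',d); np.save(f'{n}_p.npy',p)
    X=cloud(n,d); np.save(f'{n}_X.npy',X)
    for l in ['board','scraper','chip1','ink_bottle','mix_dish','vial','clip','thumb_pad']:
        for r in spotter.outline_of(n,l)[:6]:
            m=r['pixels']&(d>0); q=X[m]
            print(n,l,round(r['conf'],2),r['bbox'],np.median(q,0).round(3) if len(q) else None, q.max(0).round(3) if len(q) else None, q.min(0).round(3) if len(q) else None)
E
```

```text
pics
{'time_s': 0.0, 'joint_pos': array([ 1.11891969e+00,  2.45780687e-01,  1.55896839e+00,  2.15076013e-05,
        1.33865371e+00, -1.74077432e-01]), 'dq': array([ 0.00095303, -0.00103373,  0.00083856,  0.00075971,  0.00070698,
       -0.00142094]), 'tau': array([-4.26105480e-04, -4.15828049e+01, -3.14608634e+01,  6.84346422e-02,
        3.32176045e-02, -1.40185939e-04]), 'tool_pos': array([0.17797809, 0.62456727, 0.20439122]), 'eef_rot': array([ 7.98199107e-01,  6.02393034e-01, -8.10698385e-04,  4.02529354e-04]), 'ft_force': array([-0.10773811, -0.35400089, -0.11473458]), 'ft_torque': array([-0.01612279,  0.05029465, -0.0036032 ]), 'gripper_width': 0.0939984542973096}
scene board 0.77 [269.9, 212.1, 393.2, 293.9] [0.576 0.083 0.021] [0.789 0.269 0.069] [ 0.467 -0.021 -0.004]
scene scraper 0.92 [238.3, 252.5, 280.0, 290.0] [0.385 0.088 0.026] [0.456 0.201 0.061] [ 0.345  0.07  -0.002]
scene scraper 0.87 [248.2, 200.9, 278.2, 225.8] [0.533 0.353 0.025] [0.625 0.505 0.062] [ 0.492  0.327 -0.003]
scene ink_bottle 0.56 [393.0, 251.3, 418.7, 295.9] [ 0.625 -0.105  0.05 ] [0.709 0.001 0.
[... 1290 characters left out ...]
.091 0.028] [0.559 0.107 0.03 ] [0.54  0.085 0.021]
side chip1 0.43 [327.1, 247.5, 332.8, 249.6] [0.546 0.149 0.028] [0.555 0.155 0.032] [0.539 0.145 0.023]
side chip1 0.39 [322.6, 271.9, 327.6, 275.4] [0.518 0.073 0.028] [0.527 0.084 0.031] [0.51  0.067 0.022]
side mix_dish 0.9 [340.6, 190.6, 376.0, 207.7] [0.693 0.346 0.007] [0.741 0.405 0.015] [ 0.643  0.292 -0.002]
side vial 0.96 [288.3, 357.5, 311.3, 386.1] [ 0.412 -0.13   0.027] [ 0.428 -0.087  0.045] [ 0.398 -0.138  0.   ]
side clip 0.97 [339.8, 211.1, 409.1, 269.5] [0.62  0.129 0.044] [0.744 0.258 0.071] [ 0.578  0.067 -0.001]
side thumb_pad 0.77 [338.5, 216.8, 409.0, 267.8] [0.62  0.129 0.047] [0.701 0.198 0.071] [0.578 0.065 0.02 ]
```

```bash
python3 - <<'E'
from h import *
p=cv2.imread('pics/side0.png')[170:400,210:520]; cv2.imwrite('pics/sidec.png',cv2.resize(p,(800,594),interpolation=cv2.INTER_CUBIC))
E
```

```text
(no output)
```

View pics/sidec.png

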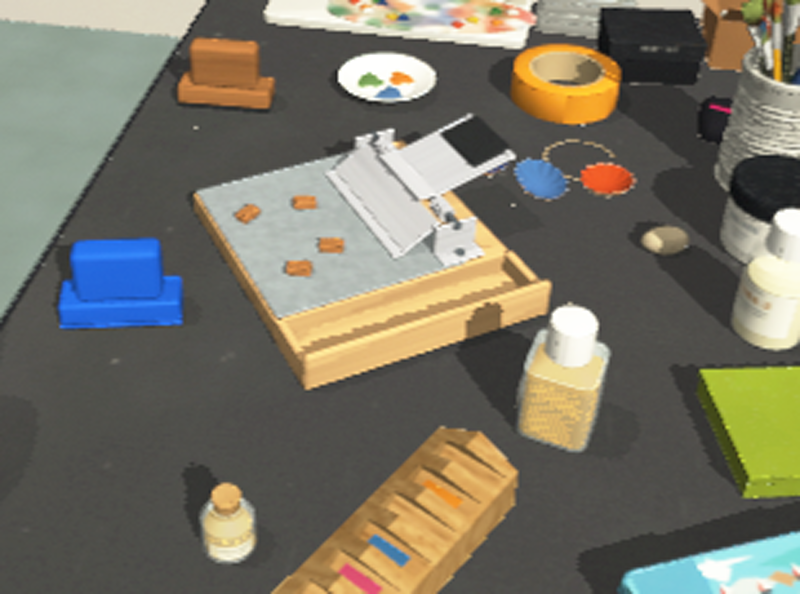

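```bash
python3 - <<'E'
from h import *
for n in ['scene','side']:
    X=np.load(f'{n}_X.npy'); p=np.load(f'{n}_p.npy'); h=cv2.cvtColor(p,cv2.COLOR_BGR2HSV)
    m=(abs(X[...,2]-.022)<.006)&(h[...,1]<60)&(h[...,2]>90)&(abs(X[...,0]-.58)<.2)&(abs(X[...,1]-.1)<.2)
    k,l,s,_=cv2.connectedComponentsWithStats(m.astype(np.uint8)); j=1+np.argmax(s[1:,4]); q=X[l==j][:,:2]
    hull=cv2.convexHull((q*1000).astype(np.float32))
    print(n,len(q),cv2.minAreaRect(hull))
    best=None
    for a in np.radians(np.arange(-90,90,.5)):
        c,s_=np.cos(a),np.sin(a); u=q@[c,s_]; v=q@[-s_,c]
        # fraction near edges
        ul=np.percentile(u,.5); vl,vh=np.percentile(v,[.5,99.5])
        sc=(u<ul+.003).sum()+(v<vl+.003).sum()+(v>vh-.003).sum()
        if abs(vh-vl-.17)<.012 and (best is None or sc>best[0]): best=(sc,np.degrees(a),ul,vl,vh,u.max())
    print(best)
    if best:
        a=np.radians(best[1]);R=np.array([[np.cos(a),-np.sin(a)],[np.sin(a),np.cos(a)]])
        print('board',R@[best[2]+.065,(best[3]+best[4])/2])
    for nm,c,lo in [('scr',(.533,.353),.055),('pad',(.655,.14),.06),('chip',None,0)]:
        if c:
            q=X[(np.hypot(X[...,0]-c[0],X[...,1]-c[1])<.08)&(X[...,2]>lo)&(X[...,2]<.09)]
            print(nm,len(q),q.mean(0).round(3),cv2.minAreaRect((q[:,:2]*1000).astype(np.float32)))
            if nm=='scr':
                q=X[(np.hypot(X[...,0]-c[0],X[...,1]-c[1])<.08)&(X[...,2]>.017)&(X[...,2]<.025)]
                print('foot',len(q),cv2.minAreaRect((q[:,:2]*1000).astype(np.float32)))
    m=(h[...,1]>110)&(h[...,2]>80)&(X[...,2]>.022)&(X[...,2]<.034)&(abs(X[...,0]-.53)<.07)&(abs(X[...,1]-.12)<.09)
    k,l,s,_=cv2.connectedComponentsWithStats(m.astype(np.uint8))
    for j in range(1,k):
        if s[j,4]>5: q=X[l==j]; print('c',s[j],q.mean(0).round(3))
E
```

```text
scene 1924 ((570.0897216796875, 126.91767120361328), (185.10299682617188, 172.41380310058594), 5.795755386352539)
(np.int64(167), np.float64(6.5), np.float64(0.4895061327644019), np.float64(-0.021572659357984122), np.float64(0.14469845929145034), np.float64(0.6727235118899397))
board [0.54397257 0.12393904]
scr 96 [0.534 0.359 0.058] ((535.7435913085938, 359.9714660644531), (26.00098991394043, 58.75065994262695), 63.05203628540039)
foot 123 ((534.3613891601562, 359.86181640625), (32.43904495239258, 84.37042999267578), 60.726539611816406)
pad 181 [0.682 0.136 0.064] ((681.247802734375, 139.90521240234375), (35.40483474731445, 69.09491729736328), 4.107806205749512)
c [304 243   7   3  16] [0.545 0.15  0.026]
c [288 248   5   4  16] [0.498 0.149 0.027]
c [318 252   7   4  21] [0.548 0.093 0.026]
c [311 260   7   3  20] [0.517 0.074 0.027]
side 3169 ((565.497802734375, 125.31805419921875), (169.4627685546875, 169.341552734375), 6.096473693847656)
(np.int64(296), np.float64(6.5), np.float64(0.49218304367599786), np.float64(-0.02267032211186443), np.float64(0.14263854552599803), np.float64(0.6602644168928847))
board [0.546811   0.12267344]
scr 151 [0.538 0.356 0.06 ] ((538.988525390625, 358.6050720214844), (21.505353927612305, 60.297760009765625), 64.69578552246094)
foot 178 ((538.7059936523438, 357.9344787597656), (30.867023468017578, 85.3753662109375), 63.540977478027344)
pad 337 [0.684 0.133 0.065] ((682.5989379882812, 136.71958923339844), (33.314002990722656, 67.0737075805664), 5.918422222137451)
c [324 246   8   5  40] [0.548 0.149 0.027]
c [301 249  10   7  40] [0.502 0.149 0.028]
c [334 262   9   6  48] [0.551 0.092 0.028]
c [321 271  10   6  50] [0.519 0.074 0.028]
```

Side crop: the wooden scraper is at full-image (298,199) in side and (263,213) in scene. The look-alikes for it are the blue block at side (257,280) and the clip/chips that the network confused with it. I choose the wooden one, left of the board. The four chips sit on the face, and the board is at about (0.546, 0.123) with yaw 6.2°.

Emit:
{"fn": "jog_arm", "kwargs": {"deltas": [[[-18, 47, 0], 2], [[-35, 94, 0], 4], [[-53, 140, 0], 6], [[-71, 186, 10], 8], [[-88, 232, 20], 10.6]], "grip": 0.7}}

```text
time_s: 1.4
tool_pos: [0.3784, 0.476, 0.186]
eef_rot: [0.851, 0.525, 0.001, -0.0]
ft_force: [0.4, 1.0, -0.1]
gripper_width: 0.0662
```

Emit:
{"fn": "jog_arm", "kwargs": {"deltas": [[[-7, 45, 0], 0], [[-15, 90, 10], 0], [[-23, 135, 20], 0], [[-30, 180, 40], 0], [[-32, 196, 55], 0]]}}

```text
time_s: 1.9
tool_pos: [0.5408, 0.3583, 0.1298]
eef_rot: [0.851, 0.524, 0.0, 0.0]
ft_force: [-0.6, 0.8, -0.1]
gripper_width: 0.0658
```

```bash
python3 - <<'E'
from h import *
o=ctrl.get_obs(); print(o['tool_pos'],o['eef_rot'],o['time_s'])
p,d=imaging.grab_frame('wrist'); X=cloud('wrist',d); cv2.imwrite('pics/w1.png',p); np.save('w1_X.npy',X)
q=X[(np.hypot(X[...,0]-.538,X[...,1]-.359)<.07)&(X[...,2]>.055)&(X[...,2]<.066)]
print(len(q),q.mean(0),cv2.minAreaRect((q[:,:2]*1000).astype(np.float32)))
q=X[(np.hypot(X[...,0]-.538,X[...,1]-.359)<.07)&(X[...,2]>.016)&(X[...,2]<.026)]
print(len(q),cv2.minAreaRect((q[:,:2]*1000).astype(np.float32)))
E
```

```text
[0.54081462 0.35825067 0.12977559] [8.51433727e-01 5.24462058e-01 2.12354759e-04 3.36340505e-04] 1.9
2605 [0.53873899 0.36209684 0.05756206] ((539.4483642578125, 361.85882568359375), (20.880441665649414, 60.78742599487305), 62.838008880615234)
1476 ((539.67724609375, 361.6446838378906), (31.79178237915039, 84.81800079345703), 63.47857666015625)
```

View pics/w1.png

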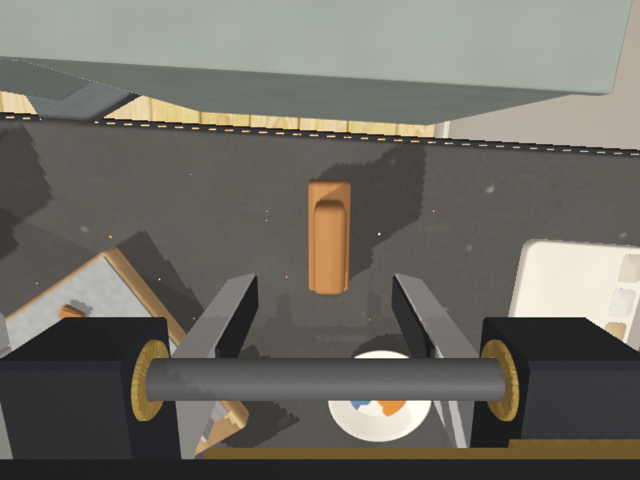

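Emit:
{"fn": "jog_arm", "kwargs": {"deltas": [[[1, -2, 45], 0], [[1, -2, 85], 0], [[1, -2, 103], 0], [[1, -2, 103], 0]]}}

```text
time_s: 2.35
tool_pos: [0.5336, 0.3626, 0.0246]
eef_rot: [0.85, 0.527, -0.003, -0.0]
ft_force: [0.3, 0.1, 0.2]
gripper_width: 0.066
```

Emit:
{"fn": "jog_arm", "kwargs": {"deltas": [[[0, 0, 0], 0], [[0, 0, 0], 0], [[0, 0, 0], 0], [[0, 0, 0], 0], [[0, 0, 0], 0]], "grip": 0.05, "newtons": 35}}

```text
time_s: 2.85
tool_pos: [0.5371, 0.3629, 0.0284]
eef_rot: [0.85, 0.526, 0.001, 0.0]
ft_force: [0.3, -0.7, -0.5]
gripper_width: 0.029
```

Emit:
{"fn": "jog_arm", "kwargs": {"deltas": [[[0, 0, 0], 0], [[0, 0, 0], 0], [[0, 0, 0], 0]]}}

```text
time_s: 3.15
tool_pos: [0.5368, 0.3629, 0.0278]
eef_rot: [0.85, 0.526, 0.0, -0.0]
ft_force: [-0.6, -0.8, 1.2]
gripper_width: 0.0222
```

Emit:
{"fn": "jog_arm", "kwargs": {"deltas": [[[0, 0, -25], 0], [[0, 0, -65], 0], [[-40, 15, -70], -8], [[-80, 30, -70], -16], [[-120, 45, -70], -24]]}}

```text
time_s: 3.65
tool_pos: [0.5228, 0.234, 0.0976]
eef_rot: [0.72, 0.694, -0.0, 0.0]
ft_force: [0.9, 0.0, -1.8]
gripper_width: 0.022
```

Emit:
{"fn": "jog_arm", "kwargs": {"deltas": [[[-41, -5, 0], -4], [[-52, -12, 0], -8.7], [[-52, -12, 0], -8.7], [[-52, -12, 0], -8.7]]}}

```text
time_s: 4.05
tool_pos: [0.509, 0.1841, 0.0974]
eef_rot: [0.669, 0.744, 0.0, -0.0]
ft_force: [-0.1, -0.3, -1.6]
gripper_width: 0.0216
```

Emit:
{"fn": "jog_arm", "kwargs": {"deltas": [[[-1, 9, 25], 0], [[-1, 9, 43], 0], [[-1, 9, 43], 0]]}}

```text
time_s: 4.35
tool_pos: [0.5162, 0.1846, 0.0518]
eef_rot: [0.668, 0.744, -0.002, -0.002]
ft_force: [-0.9, -0.9, -1.0]
gripper_width: 0.0216
```

```bash
python3 - <<'E'
from h import *
o=ctrl.get_obs(); print(o['tool_pos'],o['time_s'])
p,d=imaging.grab_frame('side'); X=cloud('side',d)
c,s=np.cos(np.radians(6.2)),np.sin(np.radians(6.2))
B=(X[...,:2]-[.546,.123])@np.array([[c,-s],[s,c]]); np.savez('b.npz',X=X,B=B)
h=cv2.cvtColor(p,cv2.COLOR_BGR2HSV)
m=(h[...,1]>110)&(X[...,2]>.024)&(X[...,2]<.052)&(abs(B[...,0])<.08)&(abs(B[...,1])<.086)
k,l,st,_=cv2.connectedComponentsWithStats(m.astype(np.uint8))
for j in range(1,k):
    if st[j,4]>5: print(st[j],B[l==j].min(0).round(3),B[l==j].max(0).round(3),X[l==j][:,2].min(),X[l==j][:,2].max())
cv2.imwrite('pics/s2.png',cv2.resize(p[150:330,240:480],(800,600),interpolation=cv2.INTER_CUBIC))
E
```

```text
[0.51615403 0.1845624  0.05178957] 4.35
[287 227  44  23 499] [-0.064  0.045] [0.022 0.077] 0.026263676890390664 0.051938486209411286
[324 246   8   5  36] [-0.003  0.02 ] [0.013 0.032] 0.02432157989890792 0.030829696379437534
[301 249   9   7  38] [-0.049  0.025] [-0.032  0.041] 0.024160201263632303 0.03245498026744538
[334 262   9   5  43] [-0.007 -0.038] [ 0.01  -0.022] 0.02534848145808985 0.03127273986543819
[321 271  10   6  48] [-0.04  -0.052] [-0.022 -0.039] 0.02402324012488398 0.030982375539373493
```

View pics/s2.png

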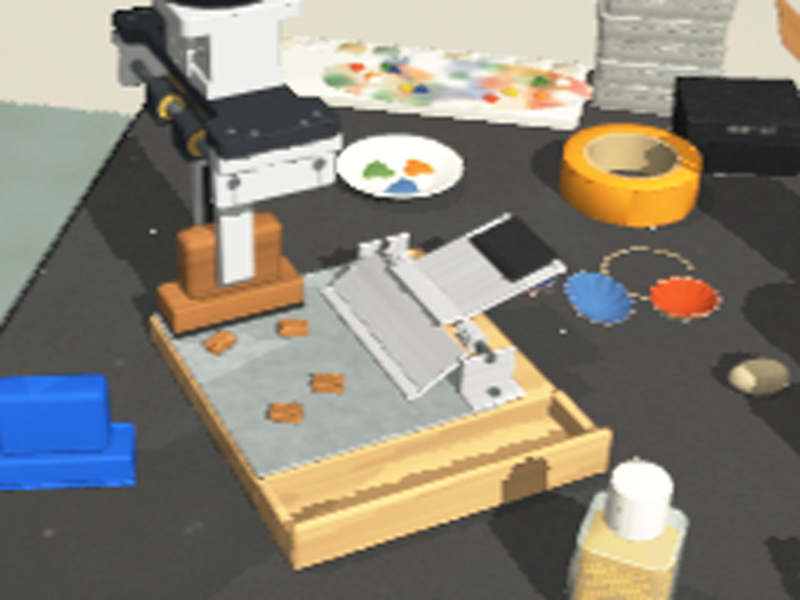

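The scraper (crop ~(230,270)) sits on the face's left edge, board x −64…+22. It covers all four chips (x −49…+13).

Emit:
{"fn": "jog_arm", "kwargs": {"deltas": [[[0, 2, 1], 0], [[0, 2, 2], 0], [[0, 2, 2], 0]]}}

```text
time_s: 4.7
tool_pos: [0.5207, 0.1843, 0.0534]
eef_rot: [0.668, 0.744, 0.001, 0.0]
ft_force: [0.5, 0.9, -0.6]
gripper_width: 0.0219
```

Emit:
{"fn": "jog_arm", "kwargs": {"deltas": [[[0, -1, 1], 0], [[0, -1, 2], 0], [[0, -1, 2], 0]]}}

```text
time_s: 5.0
tool_pos: [0.519, 0.1839, 0.0505]
eef_rot: [0.668, 0.744, -0.0, -0.0]
ft_force: [0.4, -0.1, -0.8]
gripper_width: 0.0214
```

Emit:
{"fn": "jog_arm", "kwargs": {"deltas": [[[-15, 0, 0], 0], [[-30, 0, 0], 0], [[-45, 0, 0], 0], [[-60, 0, 0], 0], [[-75, 0, 0], 0]]}}

```text
time_s: 5.5
tool_pos: [0.5273, 0.1077, 0.0506]
eef_rot: [0.668, 0.744, 0.0, 0.0]
ft_force: [0.9, -0.1, -0.8]
gripper_width: 0.0217
```

Emit:
{"fn": "jog_arm", "kwargs": {"deltas": [[[-12, 0, 0], 0], [[-24, 0, 0], 0], [[-36, 0, 0], 0], [[-48, 0, 0], 0], [[-60, 0, 0], 0]]}}

```text
time_s: 6.0
tool_pos: [0.5337, 0.0488, 0.0505]
eef_rot: [0.668, 0.744, -0.0, 0.0]
ft_force: [0.9, -0.4, -0.8]
gripper_width: 0.022
```

Emit:
{"fn": "jog_arm", "kwargs": {"deltas": [[[-8, 0, 0], 0], [[-15, 0, 0], 0], [[-19, 0, 0], 0], [[-19, 0, 0], 0]]}}

```text
time_s: 6.4
tool_pos: [0.5358, 0.0305, 0.0505]
eef_rot: [0.668, 0.744, 0.0, 0.0]
ft_force: [1.1, 0.1, 0.3]
gripper_width: 0.0222
```

```bash
cat > look.py <<'E'
from h import *
import sys
o=ctrl.get_obs(); print(o['tool_pos'],o['time_s'])
p,d=imaging.grab_frame('side'); X=cloud('side',d)
c,s=np.cos(np.radians(6.2)),np.sin(np.radians(6.2))
B=(X[...,:2]-[.546,.123])@np.array([[c,-s],[s,c]])
for r in spotter.outline_of('side','chip1'):
    m=r['pixels']&(d>0); print(round(r['conf'],2),r['bbox'],B[m].mean(0).round(3),X[m][:,2].mean().round(3),X[m][:,2].max().round(3))
cv2.imwrite(f'pics/{sys.argv[1]}.png',cv2.resize(p[150:330,240:480],(800,600),interpolation=cv2.INTER_CUBIC))
E
python3 look.py s3
```

```text
[0.53576566 0.0304872  0.05054292] 6.4
0.39 [328.0, 296.8, 338.2, 306.6] [-0.044 -0.106] 0.011 0.014
```

View pics/s3.png

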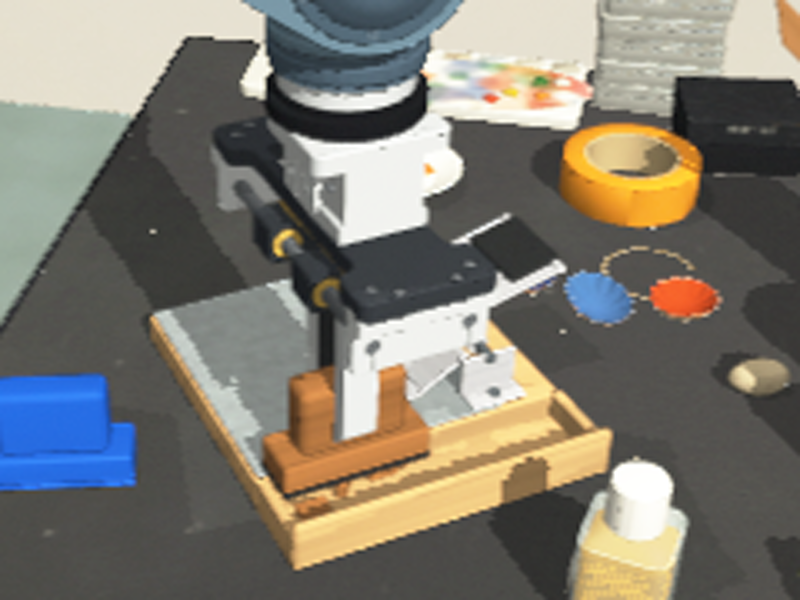

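Emit:
{"fn": "jog_arm", "kwargs": {"deltas": [[[0, 0, -30], 0], [[5, 0, -60], 0], [[50, 4, -60], 0], [[95, 8, -60], 0], [[140, 12, -60], 0]]}}

```text
time_s: 7.0
tool_pos: [0.5324, 0.1731, 0.111]
eef_rot: [0.668, 0.744, 0.0, 0.0]
ft_force: [0.1, -1.2, 0.0]
gripper_width: 0.0217
```

Emit:
{"fn": "jog_arm", "kwargs": {"deltas": [[[40, 4, 0], 0], [[80, 4, 0], 0], [[120, 4, 0], 0], [[160, 4, 0], 0], [[160, 4, 0], 0]]}}

```text
time_s: 7.5
tool_pos: [0.5179, 0.3352, 0.1106]
eef_rot: [0.666, 0.746, 0.0, -0.0]
ft_force: [0.2, -1.0, -1.1]
gripper_width: 0.022
```

```bash
python3 look.py s4; python3 - <<'E'
from h import *
p,d=imaging.grab_frame('scene'); X=cloud('scene',d)
c,s=np.cos(np.radians(6.2)),np.sin(np.radians(6.2))
B=(X[...,:2]-[.546,.123])@np.array([[c,-s],[s,c]])
for r in spotter.outline_of('scene','chip1'):
    m=r['pixels']&(d>0); print(round(r['conf'],2),r['bbox'],B[m].mean(0).round(3),X[m][:,2].mean().round(3))
a=cv2.resize(p[210:300,260:400],(800,514),interpolation=cv2.INTER_CUBIC)
b=cv2.imread('pics/s4.png'); cv2.imwrite('pics/s4b.png',np.hstack([cv2.resize(b,(400,300)),np.vstack([cv2.resize(a,(400,257)),np.zeros((43,400,3),np.uint8)])]))
E
```

```text
[0.51789702 0.33515832 0.11055459] 7.5
0.47 [328.8, 297.3, 340.2, 306.5] [-0.044 -0.107] 0.012 0.03
```

View pics/s4b.png

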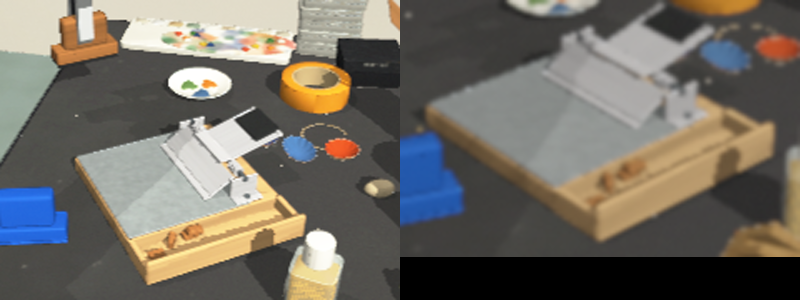

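```bash
python3 - <<'E'
from h import *
c,s=np.cos(np.radians(6.2)),np.sin(np.radians(6.2))
for n in ['side','scene']:
    p,d=imaging.grab_frame(n); X=cloud(n,d); h=cv2.cvtColor(p,cv2.COLOR_BGR2HSV)
    B=(X[...,:2]-[.546,.123])@np.array([[c,-s],[s,c]])
    if n=='side': cv2.imwrite('pics/s5.png',cv2.resize(p[265:320,300:380],(800,550),interpolation=cv2.INTER_CUBIC))
    g=(abs(B[...,1]+.107)<.03)&(abs(B[...,0]+.02)<.05)
    m=g&(h[...,1]>150)&(h[...,0]<14)
    k,l,st,_=cv2.connectedComponentsWithStats(m.astype(np.uint8))
    for j in range(1,k):
        if st[j,4]>5: z=X[l==j][:,2]; print(n,st[j],B[l==j].min(0).round(3),B[l==j].max(0).round(3),z.min().round(3),np.median(z).round(3),z.max().round(3))
E
```

```text
(no output)
```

View pics/s5.png

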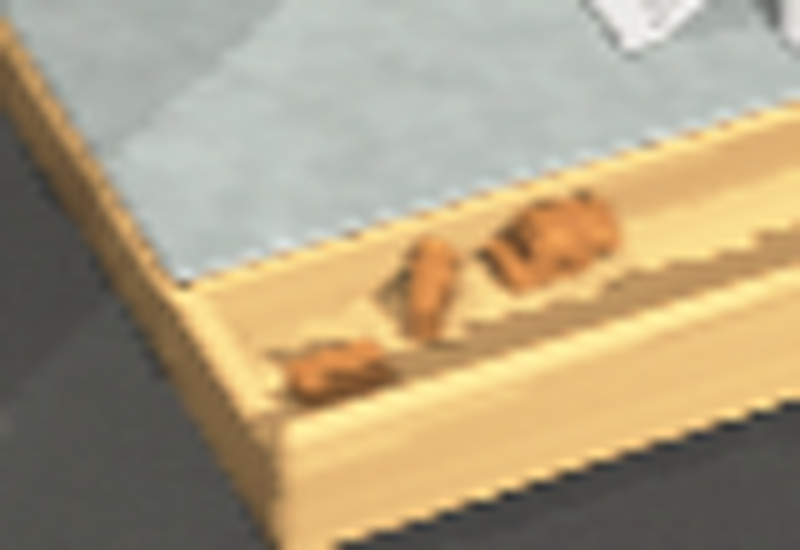

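All four chips are in the gutter in the enlarged crop: one at (335,375), one at (430,290), and two overlapping at (555,240). The face is clear. Next I set the scraper down.

Emit:
{"fn": "jog_arm", "kwargs": {"deltas": [[[0, 0, 30], 0], [[0, 0, 60], 0], [[0, 0, 74], 0], [[0, 0, 80], 0], [[0, 0, 80], 0]]}}

```text
time_s: 8.3
tool_pos: [0.5193, 0.3304, 0.0303]
eef_rot: [0.668, 0.744, -0.0, -0.0]
ft_force: [0.7, 0.2, -1.9]
gripper_width: 0.0219
```

```bash
python3 - <<'E'
from h import *
o=ctrl.get_obs(); print(o['tool_pos'],o['ft_force'])
c,s=np.cos(np.radians(6.2)),np.sin(np.radians(6.2))
p,d=imaging.grab_frame('side'); X=cloud('side',d)
B=(X[...,:2]-[.546,.123])@np.array([[c,-s],[s,c]])
for v in range(283,295,2):
    print(v,[tuple((np.r_[B[v,u],X[v,u,2]]*1000).round().astype(int)) for u in range(348,364,3)])
E
```

```text
[0.51933839 0.33037755 0.03033846] [ 0.72635024  0.18842578 -1.92471631]
283 [(np.int64(-3), np.int64(-83), np.int64(22)), (np.int64(3), np.int64(-82), np.int64(20)), (np.int64(9), np.int64(-83), np.int64(19)), (np.int64(14), np.int64(-85), np.int64(19)), (np.int64(20), np.int64(-85), np.int64(16)), (np.int64(27), np.int64(-84), np.int64(13))]
285 [(np.int64(-4), np.int64(-85), np.int64(20)), (np.int64(3), np.int64(-84), np.int64(17)), (np.int64(5), np.int64(-90), np.int64(21)), (np.int64(12), np.int64(-89), np.int64(17)), (np.int64(21), np.int64(-85), np.int64(11)), (np.int64(28), np.int64(-84), np.int64(8))]
287 [(np.int64(-3), np.int64(-83), np.int64(14)), (np.int64(-1), np.int64(-90), np.int64(18)), (np.int64(3), np.int64(-94), np.int64(20)), (np.int64(9), np.int64(-95), np.int64(18)), (np.int64(15), np.int64(-95), np.int64(16)), (np.int64(26), np.int64(-87), np.int64(6))]
289 [(np.int64(-5), np.int64(-88), np.int64(13)), (np.int64(-2), np.int64(-93), np.int64(16)), (np.int64(3), np.int64(-95), np.int64(16)), (np.int64(7), np.int64(-98), np.int64(17)), (np.int64(14), np.int64(-98), np.int64(14)), (np.int64(24), np.int64(-91), np.int64(5))]
291 [(np.int64(-6), np.int64(-89), np.int64(10)), (np.int64(-3), np.int64(-95), np.int64(13)), (np.int64(2), np.int64(-98), np.int64(13)), (np.int64(9), np.int64(-96), np.int64(10)), (np.int64(16), np.int64(-94), np.int64(5)), (np.int64(20), np.int64(-98), np.int64(7))]
293 [(np.int64(-7), np.int64(-91), np.int64(7)), (np.int64(-3), np.int64(-96), np.int64(9)), (np.int64(4), np.int64(-95), np.int64(6)), (np.int64(8), np.int64(-98), np.int64(7)), (np.int64(13), np.int64(-100), np.int64(7)), (np.int64(18), np.int64(-102), np.int64(6))]
```

Emit:
{"fn": "jog_arm", "kwargs": {"deltas": [[[0, 0, 2], 0], [[0, 0, 3], 0], [[0, 0, 3], 0]]}}

```text
time_s: 8.65
tool_pos: [0.5196, 0.331, 0.0282]
eef_rot: [0.668, 0.744, 0.0, 0.0]
ft_force: [0.3, -0.0, -0.8]
gripper_width: 0.0218
```

Within about 1 mm of the desk and in light contact, so I release and rise.

Emit:
{"fn": "jog_arm", "kwargs": {"deltas": [[[0, 0, 0.5], 0], [[0, 0, 0.5], 0], [[0, 0, 0.5], 0], [[0, 0, 0.5], 0], [[0, 0, 0.5], 0]], "grip": 0.6}}

```text
time_s: 9.15
tool_pos: [0.5194, 0.3309, 0.0271]
eef_rot: [0.668, 0.744, 0.0, 0.0]
ft_force: [-0.6, -0.5, -0.0]
gripper_width: 0.0555
```

Emit:
{"fn": "jog_arm", "kwargs": {"deltas": [[[0, 0, 0], 0], [[0, 0, -15], 0], [[0, 0, -45], 0], [[0, 0, -85], 0], [[0, 0, -110], 0]]}}

```text
time_s: 9.65
tool_pos: [0.5205, 0.3314, 0.1414]
eef_rot: [0.668, 0.744, 0.002, 0.001]
ft_force: [1.1, 0.4, 1.0]
gripper_width: 0.0562
```

Emit:
{"fn": "jog_arm", "kwargs": {"deltas": [[[-38, 26, 0], 0], [[-76, 53, 0], 0], [[-114, 80, 0], 0], [[-152, 106, 0], 0], [[-190, 133, 0], 0]], "grip": 0, "newtons": 20}}

```text
time_s: 10.15
tool_pos: [0.6732, 0.1548, 0.1386]
eef_rot: [0.668, 0.744, 0.001, 0.0]
ft_force: [1.1, -0.0, 0.1]
gripper_width: 0.0196
```

Emit:
{"fn": "jog_arm", "kwargs": {"deltas": [[[-20, 14, 10], 0], [[-20, 14, 30], 0], [[-20, 14, 40], 0], [[-20, 14, 40], 0], [[-20, 14, 40], 0]]}}

```text
time_s: 10.65
tool_pos: [0.6879, 0.1386, 0.0978]
eef_rot: [0.668, 0.745, 0.0, 0.0]
ft_force: [0.5, -0.3, 1.0]
gripper_width: 0.0006
```

```bash
python3 - <<'E'
from h import *
o=ctrl.get_obs(); print(o['tool_pos'],o['ft_force'],o['gripper_width'],o['time_s'])
c,s=np.cos(np.radians(6.2)),np.sin(np.radians(6.2))
print('tcp board',(o['tool_pos'][:2]-[.546,.123])@np.array([[c,-s],[s,c]]))
p,d=imaging.grab_frame('side'); X=cloud('side',d)
q=X[(np.hypot(X[...,0]-.522,X[...,1]-.331)<.07)&(X[...,2]>.012)]
print('scr',q.max(0),q[q[:,2]>.056].mean(0),cv2.minAreaRect((q[q[:,2]<.026][:,:2]*1000).astype(np.float32)))
cv2.imwrite('pics/s6.png',cv2.resize(p[150:330,240:480],(800,600),interpolation=cv2.INTER_CUBIC))
E
```

```text
[0.68790976 0.1385603  0.09779605] [ 0.46141031 -0.25469658  1.0184633 ] 0.0005863716239405082 10.65
tcp board [0.14276022 0.00014313]
scr [0.565648   0.34598861 0.06320352] [0.52034966 0.32625353 0.0600051 ] ((521.8511352539062, 327.8008728027344), (85.7529525756836, 32.71828842163086), 5.823538780212402)
```

View pics/s6.png

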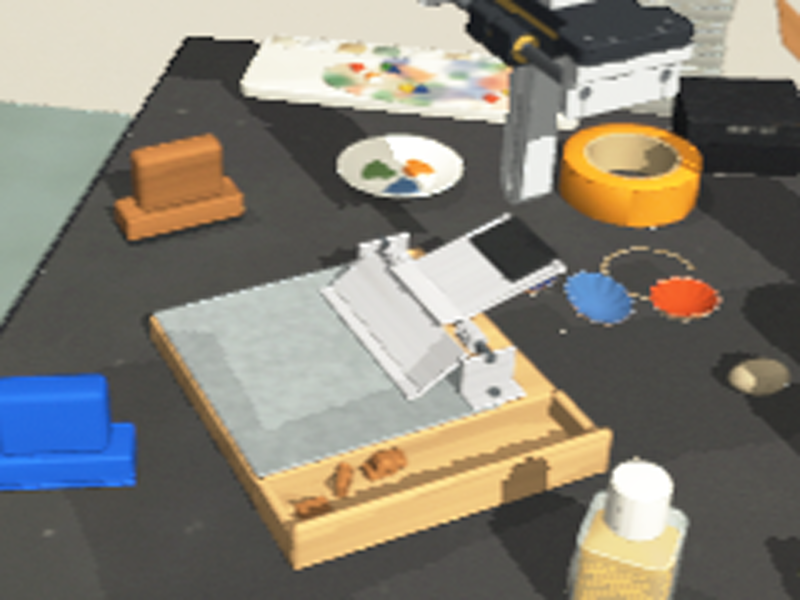

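The scraper stands upright at crop (180,190). The closed fingers are above the pad region (board x 143, y 0), and the chips are still in the gutter at (340,480). Next I press.

Emit:
{"fn": "jog_arm", "kwargs": {"deltas": [[[0, 1, 14], 0], [[0, 1, 26], 0], [[0, 2, 32], 0], [[0, 2, 37], 0], [[0, 2, 37], 0]]}}

```text
time_s: 11.2
tool_pos: [0.6907, 0.1384, 0.0603]
eef_rot: [0.668, 0.744, 0.001, 0.0]
ft_force: [0.6, 1.7, 4.2]
gripper_width: 0.0002
```

Emit:
{"fn": "jog_arm", "kwargs": {"deltas": [[[0, 0, 4], 0], [[0, 1, 8], 0], [[0, 1, 10], 0], [[0, 1, 10], 0], [[0, 1, 10], 0]]}}

```text
time_s: 11.7
tool_pos: [0.6922, 0.1386, 0.0519]
eef_rot: [0.668, 0.744, 0.001, 0.001]
ft_force: [-0.4, 2.4, 6.4]
gripper_width: 0.0004
```

```bash
python3 - <<'E'
from h import *
o=ctrl.get_obs(); print(o['tool_pos'],o['ft_force'],o['time_s'])
c,s=np.cos(np.radians(6.2)),np.sin(np.radians(6.2))
p,d=imaging.grab_frame('side'); X=cloud('side',d); h=cv2.cvtColor(p,cv2.COLOR_BGR2HSV)
B=(X[...,:2]-[.546,.123])@np.array([[c,-s],[s,c]])
X0=np.load('side_X.npy'); B0=(X0[...,:2]-[.546,.123])@np.array([[c,-s],[s,c]])
for nm,BB,XX in [('shut',B0,X0),('now',B,X)]:   # lever plate & jaw slope, near-bottle half
    for y0 in(-.02,.02):
      for x0 in (.05,.06,.07,.115,.12,.14):
        m=(abs(BB[...,0]-x0)<.005)&(abs(BB[...,1]-y0)<.015)&(XX[...,2]<.09); print(nm,y0,x0,m.sum(),np.median(XX[m][:,2]).round(4) if m.any() else None)
cv2.imwrite('pics/s7.png',cv2.resize(p[150:330,240:480],(800,600),interpolation=cv2.INTER_CUBIC))
E
```

```text
[0.69221761 0.13863052 0.05194833] [-0.36735418  2.41246402  6.43893355] 11.7
shut -0.02 0.05 72 0.0293
shut -0.02 0.06 63 0.0359
shut -0.02 0.07 82 0.0424
shut -0.02 0.115 92 0.0534
shut -0.02 0.12 91 0.0562
shut -0.02 0.14 98 0.0625
shut 0.02 0.05 64 0.0295
shut 0.02 0.06 62 0.0358
shut 0.02 0.07 69 0.0424
shut 0.02 0.115 43 0.0552
shut 0.02 0.12 56 0.0575
shut 0.02 0.14 58 0.0635
now -0.02 0.05 55 0.0393
now -0.02 0.06 55 0.0422
now -0.02 0.07 65 0.0461
now -0.02 0.115 85 0.0457
now -0.02 0.12 81 0.0473
now -0.02 0.14 168 0.053
now 0.02 0.05 46 0.0393
now 0.02 0.06 50 0.0422
now 0.02 0.07 60 0.0458
now 0.02 0.115 37 0.0479
now 0.02 0.12 39 0.048
now 0.02 0.14 61 0.0519
```

View pics/s7.png

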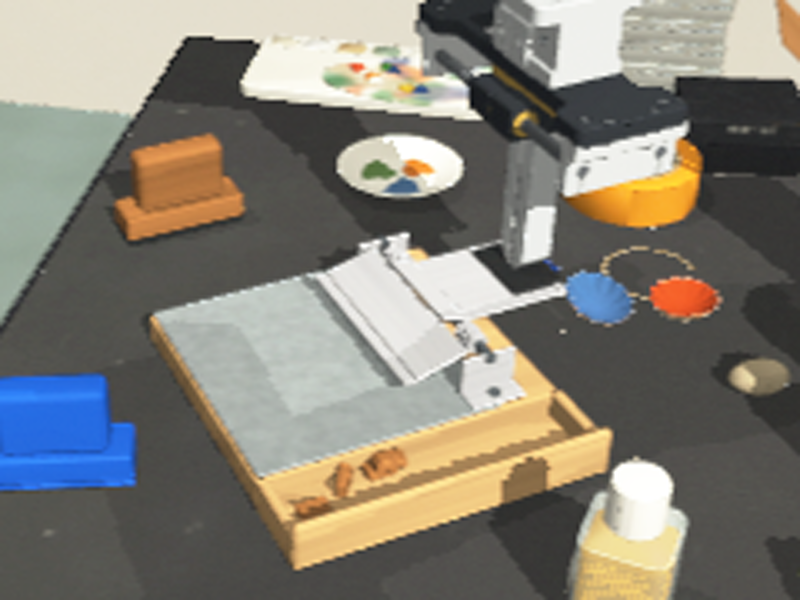

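The pad is pressed level and the jaw is lifted. One still-hold, then I hand in.

Emit:
{"fn": "jog_arm", "kwargs": {"deltas": [[[0, 0, 0.5], 0], [[0, 0, 0.5], 0], [[0, 0, 0.5], 0], [[0, 0, 0.5], 0], [[0, 0, 0.5], 0]]}}

```text
time_s: 12.25
tool_pos: [0.6922, 0.1386, 0.0516]
eef_rot: [0.668, 0.744, 0.001, 0.001]
ft_force: [-0.9, 1.7, 7.1]
gripper_width: 0.0001
```

```bash
python3 -c "
from plant import ctrl
o=ctrl.get_obs(); print(o['tool_pos'],o['ft_force'],abs(o['dq']).max()); print(ctrl.job_done())"
```

```text
[0.69224268 0.13860451 0.05158041] [-0.86859678  1.66370175  7.14893376] 0.0010828904082757604
the job is handed in; nothing more can be done
None
```

I swept all four chips into the gutter with the wooden scraper in one stroke. Then I stood the scraper upright on the desk left of the board and released it. I pressed the clip's thumb pad with the closed fingers and handed in at 12.3 s, still holding it.

- **Chips:** the face is clear and all four lie in the gutter. Two of them overlap there, and the top one's upper surface reads at most about 21 mm. That puts its underside at roughly 11–14 mm, under the 20 mm limit; this is an estimate, as I could not measure the underside directly.
- **Scraper:** the depth image shows it upright at about (0.522, 0.328), with the foot flat and the fingers well clear.
- **Clip:** the jaw's slope change gives about 0.25 rad, and the fingertip height of 51.6 mm gives about 0.23 rad. They differ slightly, but both are inside 0.18–0.32. The wrist force reads 7.1 N, and the arm was still.
- **Bystanders:** the dish and ink bottle look unmoved in the last picture. The vial was outside that crop, but the arm never went near it.

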